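# Make up two sample kits from the bench stock

## Task

Make up the two kit trays from the stock standing just behind them on the bench (not the dropper bottle at the far edge): the short tray with two recesses gets a dropper bottle and the low cuvette cassette, the long tray with three recesses gets the other dropper bottle, the tall cuvette cassette and the vial. Set each thing upright and fully down in the recess that is shaped for it, and leave the stopper, the brass tin and the tape roll where they are.

Things in the scene. Friction and masses are not known exactly. Their poses are not given: they have to be found in the camera images.
- tray_two: short kit tray, fixed: black foam block in an aluminium frame, 90 (x) by 166 mm (y), 21 mm high, TWO recesses in a row along y. Origin: centre of underside, z up. Recess floors are light grey, 5 mm above the underside (16 mm deep). Round recess, 50 mm across, for a bottle: centre x 0, y -43 mm. Rectangular recess, 58 (x) by 64 mm (y), for a cassette: centre x 0, y +35 mm
- tray_three: long kit tray, fixed: same make, 90 (x) by 220 mm (y), 21 mm high, THREE recesses in a row along y. Origin: centre of underside, z up. Recess floors 5 mm above the underside (16 mm deep). Round, 50 mm across, for a bottle: x 0, y -72 mm. Rectangular, 58 (x) by 64 mm (y), for a cassette: x 0, y +6 mm. Round, 36 mm across, for the vial: x 0, y +76 mm
- bottle_a: first amber glass dropper bottle with black collar and red rubber bulb, upright; 37x35 mm body up to 60 mm height, 98 mm tall (collar 22, bulb 14 mm wide). 60 g. Origin at the centre of its underside, z up. The two are alike and interchangeable, one for each tray; a third one at the far edge of the bench, left of the stirrer, is not stock
- bottle_b: second amber glass dropper bottle with black collar and red rubber bulb, upright; 37x35 mm body up to 60 mm height, 98 mm tall (collar 22, bulb 14 mm wide). 60 g. Origin at the centre of its underside, z up. The two are alike and interchangeable, one for each tray; a third one at the far edge of the bench, left of the stirrer, is not stock
- cassette_low: the low cuvette cassette: closed box with a grey lid over a thin light blue base, 47 mm (along its x, with a small clasp on the front at -x) by 53 mm (along its y), only 34 mm high; best gripped across x. 45 g. Origin at the centre of its underside, z up
- cassette_tall: the tall cuvette cassette: same grey lid over a deep light blue base, 47 mm (x) by 53 mm (y), 50 mm high; best gripped across x. 45 g. Origin at the centre of its underside, z up
- vial: small clear screw-cap glass vial, upright, 23 mm in diameter up to 40 mm height, then a white cap 19 mm in diameter, 50 mm tall in all. 14 g. Origin at the centre of its underside, z up
- stopper: black rubber stopper standing among the stock, 18 mm in diameter, 20 mm high; not wanted in a kit. Origin at the centre of its underside
- brass_tin: small round brass-coloured tin among the stock, 41 mm in diameter, 10 mm high; not wanted in a kit. Origin at the centre of its underside
- tape: roll of masking tape lying flat among the stock, 68 mm in diameter, 18 mm high; not wanted in a kit. Origin at the centre of its underside
Mind the look-alikes: they are no part of the job. Leave any blue look-alike of the bottle_a alone.

How it is judged:
At the end, for the whole second after the job is handed in: Low cassette and one bottle in the short tray, tall cassette, other bottle and vial in the long tray, each in its own recess: within 11 mm of its centre along both tray axes, underside within 5 mm of its floor, tilted under 0.15 rad, at rest (x of cassette_low in the frame of tray_two between -0.011 and 0.011 m and y of cassette_low in the frame of tray_two between 0.024 and 0.046 m and z of cassette_low in the frame of tray_two between 0.001 and 0.01 m and angle between each of cassette_low, cassette_tall, vial's own z axis and vertical below 0.15 rad and linear speed of each of cassette_low, cassette_tall, vial below 0.02 m/s and x of cassette_tall in the frame of tray_three between -0.011 and 0.011 m and y of cassette_tall in the frame of tray_three between -0.005 and 0.017 m and z of cassette_tall in the frame of tray_three between 0.001 and 0.01 m and x of vial in the frame of tray_three between -0.011 and 0.011 m and y of vial in the frame of tray_three between 0.065 and 0.087 m and z of vial in the frame of tray_three between 0.001 and 0.01 m and (((x of bottle_a in the frame of tray_two between -0.011 and 0.011 m and y of bottle_a in the frame of tray_two between -0.054 and -0.032 m and z of bottle_a in the frame of tray_two between 0.001 and 0.01 m and angle between bottle_a's own z axis and vertical below 0.15 rad and linear speed of bottle_a below 0.02 m/s) and (x of bottle_b in the frame of tray_three between -0.011 and 0.011 m and y of bottle_b in the frame of tray_three between -0.083 and -0.061 m and z of bottle_b in the frame of tray_three between 0.001 and 0.01 m and angle between bottle_b's own z axis and vertical below 0.15 rad and linear speed of bottle_b below 0.02 m/s)) or ((x of bottle_b in the frame of tray_two between -0.011 and 0.011 m and y of bottle_b in the frame of tray_two between -0.054 and -0.032 m and z of bottle_b in the frame of tray_two between 0.001 and 0.01 m and angle between bottle_b's own z axis and vertical below 0.15 rad and linear speed of bottle_b below 0.02 m/s) and (x of bottle_a in the frame of tray_three between -0.011 and 0.011 m and y of bottle_a in the frame of tray_three between -0.083 and -0.061 m and z of bottle_a in the frame of tray_three between 0.001 and 0.01 m and angle between bottle_a's own z axis and vertical below 0.15 rad and linear speed of bottle_a below 0.02 m/s)))); the robot touches nothing.
It fails at once if the stopper, the tin or the tape roll is shifted more than 30 mm (distance of any of stopper, brass_tin, tape from where it was at the start of the episode above 0.03 m).
It also fails if it takes over 112 s, if anything falls off the work surface, if the arm or the gripper's body presses on something with over 40 N, if the wrist force passes 120 N, or if a joint passes its speed limit or range.

## Robot

A 6-joint arm with a two-finger parallel gripper is mounted at the origin on a cart in front of the work surface, level with it; the furniture and walls round the work are solid. World frame = base frame: x ahead of the robot, y to its left, z up, the work surface at z = 0. Lengths are in m, angles in rad, forces in N, time in s.
With the tool pointing down it reaches from about 0.3 to 0.85 m from the base axis. Payload 5.4 kg.
Tool frame: the origin (TCP) lies at the very end of the fingers, on their centre line; the grasp point (between the pads) lies behind it (manip.grasp_offset is the z of the grasp point in the tool frame, in m); z points along the fingers, y is the line along which they close (so a half turn about z gives the same grasp; the last joint's range is limited). The gripper opens to 85 mm and grips with 20 to 120 N. Pads are 22 mm wide; open, the fingers measure 114 mm over their backs; the gripper's body (76 mm by 85 mm) begins 54 mm behind the grasp point. The pads swing forward as they close: fully open they stand 13 mm farther back than shut.
Start: joints at [-1.313, 0.158, 1.597, -0, 1.386, -0.21], TCP at [0.259, -0.513, 0.231] pointing down, gripper open.
Joint ranges: [-2.91, 2.91], [-0.94, 2.29], [0.18, 2.7], [-1.29, 4.43], [0.17, 2.64], [-3, 3]. Speed limits (rad/s): [2.57, 2.57, 3.14, 3.14, 3.14, 3.14].

## Interface

Orientations are given as a unit quaternion [w, x, y, z].
In Python, from plant import monitor, viewer, order, manip gives the robot as it stands. The module is installed in compiled form; this text tells all that it offers.
- The arm moves only by the tool apply_moves, never from a script. Its argument "commands" is a list of rows, each a list of 3 entries, a list of its own where there are three numbers: the turn, a rotation vector about the tool's x, y, z in units of 5 degrees (1.0 is 5 degrees), then the shift along the tool's x, y, z in units of 25 mm (1.0 is 25 mm), then the closure, from -1 (fully open) to 1 (shut). A call has exactly 10 rows; each row is the pose to reach, as a shift and turn from the pose commanded when the call began, along the tool's axes at that moment; what a row does not reach only later rows make up. A row lasts 1/8 s, in which the tool goes at most 62.5 mm and 10.7 degrees, less where a joint would pass 70% of its speed; a pose out of reach is approached as far as the arm can. A call with a gripper value outside its range is refused whole. The fingers move at their own pace and stop on an object; the grip force is fixed at half the most. Time passes only in rows, so rows that repeat a pose let the fingers close, or fill a call up. It gives the time, the measured TCP pose, the force, the opening and the grip force at its end, in the units of the state.
- monitor.sense(): the state, without advancing time (a new reading comes with each control period).
- viewer.read_camera(name): name is "scene" or "top" or "wrist"; returns a dict with "color" (480x640x3 uint8, red, green, blue), "range_z" (480x640 float32, m along the optical axis (not along the pixel's ray), 0 where there is no reading), "fx", "fy", "cx", "cy" (pixels), "rvec" (rotation vector, rad) and "tvec" (3), from world to camera coordinates, as OpenCV has them. Camera axes: x right, y down, z forward; pixel columns grow to the right and rows downward; lengths in m; the calibration is good to about 2 mm. A picture is of the moment at which its call begins.
- order.hand_in(): hands the job in; it is judged then, once.
Trained networks look in a picture, given as the dict that the camera call returned (one of the last four; its "shot" number tells which), for a name from the list of things; names that differ only in an ending like _2 or _b are one class to them, and where a whole thing is asked for, a point or a joint stands for the part that bears it (a point fixed in the world has none). Each returns a list of dicts, best first, with "score" (0 to 1); they miss things now and then, are a little off and sometimes report something else, mostly with a low value. They report only what shows in the picture. A call takes as long as a camera call. They do not tell look-alikes from the thing itself.
- viewer.recognise(picture, target): "centre" ([column, row] in pixels, amid what is visible of it).
- viewer.outline_of(picture, target): "mask" (480x640 bool, what is visible of it) and "centre" ([column, row] in pixels, amid what is visible of it).
The state is a dict: "time": time; "joint_positions": joint angles; "dq": joint speeds; "joint_efforts": joint torques, N m; "position": TCP position; "orientation": TCP orientation; "wrist_force": force on the tool from outside, world axes, zero at the start; "moment": the same for the moment, N m; "finger_gap": finger opening in m; "grasp_force": force on a finger pad.
Only numpy, scipy, OpenCV 4.12 (cv2) and the standard library are available. Lean on these libraries where they do the work, as an engineer would, in place of code of your own. Each camera call takes 0.05 s, during which the arm holds its last target. There are 200 camera calls.

## Working session

There is one attempt and no reset: what is moved stays moved. The work goes in short steps, Python scripts to look and compute and a tool call to move; the robot and the scene stay as the last step left them, time stands still between calls to the robot, and variables do not carry over. Pictures are saved under pics/ and viewed, at most 14 in all, crops included, and the job is handed in when it is done.

Besides the shell and the picture viewer there is one more tool, called after ">>>" in YAML: its name, and indented under it one key for each argument. apply_moves: Moves the arm, as the interface text tells. Its arguments: {"type":"object","properties":{"commands":{"type":"array"}},"required":["commands"]}

```bash
mkdir -p pics; cat > h.py <<'E'
import numpy as np, cv2
from plant import monitor, viewer, order, manip
from scipy.spatial.transform import Rotation as R
def snap(cam,f=None):
    p=viewer.read_camera(cam)
    if f: cv2.imwrite('pics/'+f,p['color'][:,:,::-1])
    return p
def cloud(p):
    z=p['range_z'];v,u=np.mgrid[:480,:640]
    c=np.stack([(u-p['cx'])*z/p['fx'],(v-p['cy'])*z/p['fy'],z],-1)
    M=cv2.Rodrigues(np.array(p['rvec'],float))[0]
    w=(c-np.array(p['tvec']).ravel())@M
    w[z==0]=np.nan
    return w
E
python3 - <<'E'
from h import *
s=monitor.sense();print(s,manip.grasp_offset)
for c in('top','scene'):
    p=snap(c,c+'0.png');W=cloud(p)
    np.save(c+'.npy',W);print(c,p['fx'],p['tvec'])
    for n in('bottle_a','cassette_low','cassette_tall','vial','stopper','brass_tin','tape','tray_two','tray_three'):
        for d in viewer.outline_of(p,n):
            w=W[d['mask']];w=w[~np.isnan(w[:,0])]
            print(n,round(d['score'],2),np.round(d['centre']),len(w),np.round(np.median(w,0),3) if len(w) else'',np.round(np.percentile(w[:,2],98),3) if len(w) else'')
E
```

```text
{'time': 0.0, 'joint_positions': array([-1.31309734e+00,  1.59056200e-01,  1.59824855e+00,  4.71138879e-06,
        1.38619602e+00, -2.10115663e-01]), 'dq': array([-7.24661802e-04, -5.20545630e-04,  7.15594050e-05,  2.32669904e-04,
        9.63971682e-04,  3.73629745e-04]), 'joint_efforts': array([ 6.63592436e-04, -3.95991111e+01, -3.31430769e+01, -5.92373067e-05,
        8.10797908e-03, -4.67880113e-05]), 'position': array([ 0.25910532, -0.51263409,  0.23030471]), 'orientation': array([-9.53842560e-04,  9.72767840e-01,  2.31779678e-01, -2.03818722e-05]), 'wrist_force': array([-0.05416431, -0.54993236,  0.06056899]), 'moment': array([ 0.0197599 , -0.02508002, -0.03237172]), 'grasp_force': 0.0, 'finger_gap': 0.08532437704704639} -0.0187
top 471.25486573383193 [-0.10030813  0.57590208  0.83952626]
bottle_a 0.84 [288. 270.] 321 [ 0.521 -0.06   0.049] 0.097
bottle_a 0.72 [266. 237.] 324 [ 0.591 -0.014  0.049] 0.096
bottle_a 0.66 [208. 226.] 389 [0.61  0.095 0.048] 0.096
bottle_a 0.24 [371. 183.] 72 [ 0.69  -0.215  0.016] 0.022
cassette_low 0.96 [372. 238.] 689 [ 0.585 -0.211  0.033] 0.03
[... 541 characters left out ...]
.65 [220. 318.] 1370 [0.61  0.11  0.046] 0.097
bottle_a 0.62 [272. 275.] 1139 [0.592 0.001 0.045] 0.096
cassette_low 0.74 [283. 243.] 396 [ 0.627 -0.095  0.032] 0.052
cassette_low 0.58 [335. 224.] 864 [ 0.582 -0.197  0.031] 0.037
cassette_tall 0.97 [347. 193.] 991 [ 0.608 -0.291  0.036] 0.053
vial 0.89 [283. 246.] 362 [ 0.627 -0.095  0.033] 0.051
stopper 0.57 [282. 217.] 68 [ 0.69  -0.211  0.013] 0.022
brass_tin 0.76 [235. 265.] 371 [ 0.683 -0.043  0.011] 0.013
brass_tin 0.16 [406. 258.] 3774 [ 0.454 -0.192  0.019] 0.024
tape 0.86 [295. 196.] 727 [ 0.714 -0.291  0.017] 0.021
tray_two 0.56 [406. 255.] 3638 [ 0.455 -0.192  0.019] 0.024
tray_three 0.89 [364. 353.] 9291 [0.426 0.058 0.021] 0.024
```

View pics/top0.png

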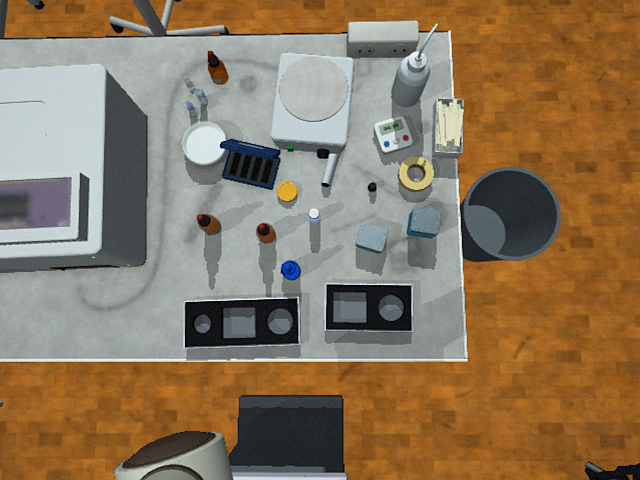

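View pics/scene0.png

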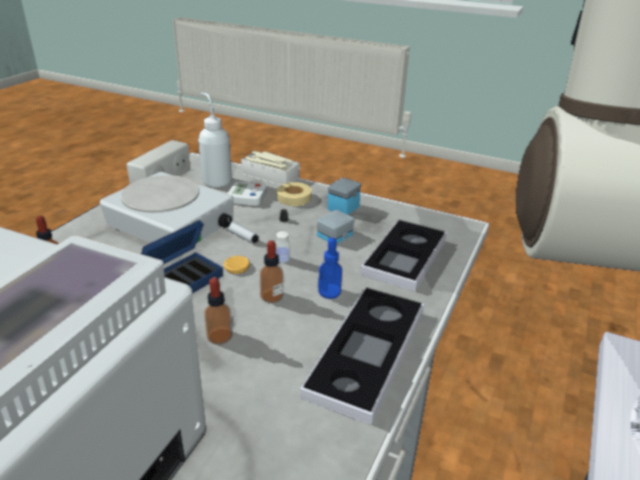

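The pictures show amber bottles at top (207,223) and (265,233). The far amber bottle at (217,68) is not stock, and the blue look-alike is at (290,270). The vial is at (314,216), the low cassette at (372,238) and the tall one at (424,222). The possible confusions are:
- **Bottles:** blue (290,270) and far amber (217,68).
- **Vial:** black-ended pen (328,170) and stopper (372,187).
- **Cassettes:** low and tall, which differ in height (35 vs 51 mm in the depth).

I choose the two near amber bottles.

```bash
python3 - <<'E'
from h import *
T=np.load('top.npy');S=np.load('scene.npy')
im=cv2.imread('pics/top0.png')[155:345,170:450];cv2.imwrite('pics/crop.png',cv2.resize(im,None,fx=2.8,fy=2.8,interpolation=2))
def sel(W,x,y,r,z0,z1):
    w=W.reshape(-1,3);m=(abs(w[:,0]-x)<r)&(abs(w[:,1]-y)<r)&(w[:,2]>z0)&(w[:,2]<z1);return w[m]
def rect(w):
    (c,s,a)=cv2.minAreaRect((w[:,:2]*1000).astype(np.float32));return np.round(c,1),np.round(s,1),round(a,1)
for n,W in(('top',T),('scene',S)):
    print(n)
    for nm,x,y,z in(('low',.585,-.205,.034),('tall',.61,-.3,.05)):
        w=sel(W,x,y,.05,z-.004,z+.006);print(nm,len(w),rect(w),np.median(w[:,2]).round(4))
    for nm,x,y in(('t2',.456,-.2),('t3',.426,.045)):
        w=W.reshape(-1,3);l=.1 if nm=='t2' else .125
        m=(abs(w[:,0]-x)<.06)&(abs(w[:,1]-y)<l)&(w[:,2]>.016)&(w[:,2]<.027);print(nm,m.sum(),rect(w[m]),np.median(w[m][:,2]).round(4))
    for nm,x,y in(('b1',.61,.1),('b2',.59,-.006),('blue',.52,-.055)):
        for z0,z1 in((.005,.055),(.06,.075),(.085,.105)):
            w=sel(W,x,y,.04,z0,z1);print(nm,z0,len(w),rect(w) if len(w)>3 else '',np.median(w,0).round(4))
    for z0,z1 in((.005,.038),(.043,.056)):
        w=sel(W,.627,-.1,.03,z0,z1);print('vial',z0,len(w),rect(w) if len(w)>3 else '',np.median(w,0).round(4))
    w=W.reshape(-1,3);w=w[(w[:,0]>.35)&(w[:,0]<.5)&(w[:,1]>-.1)&(w[:,1]<-.08)];print('bench z',np.nanmedian(w[:,2]))
E
```

```text
top
low 643 (array([ 587. , -212.3]), array([52.8, 45.8]), 72.7) 0.0332
tall 664 (array([ 614., -311.]), array([52.8, 45.2]), 80.0) 0.0493
t2 2518 (array([ 455.3, -204.3]), array([165.5,  89.8]), 89.0) 0.0199
t3 3544 (array([427.3,  35.6]), array([ 89.8, 219.8]), 1.8) 0.0197
b1 0.005 247 (array([612.5,  97.9]), array([33.6, 35.4]), 54.5) [0.607  0.0911 0.0436]
b1 0.06 78 (array([613.3,  99.3]), array([17.6, 21.4]), 57.1) [0.6101 0.096  0.0698]
b1 0.085 46 (array([613.6, 101.1]), array([10.2, 10.9]), 6.2) [0.6127 0.1005 0.0935]
b2 0.005 203 (array([595.8,  -8.9]), array([32.9, 35.8]), 39.4) [ 0.5878 -0.0155  0.0449]
b2 0.06 73 (array([595.7, -10.2]), array([19.6, 20.3]), 2.2) [ 0.5926 -0.0136  0.0704]
b2 0.085 44 (array([595.5, -10.5]), array([11.5, 10.3]), 0.9) [ 0.5951 -0.0106  0.0945]
blue 0.005 184 (array([524.6, -57. ]), array([35.8, 33.7]), 78.5) [ 0.5193 -0.0632  0.0463]
blue 0.06 73 (array([523.8, -57.4]), array([20. , 21.6]), 2.0) [ 0.5226 -0.0612  0.0704]
blue 0.085 42 (array([524. , -57.6]), array([10.9, 10.7]), 0.2) [ 0.5238 -0.0577  0.0948]
vial 0.005 62 (array([ 626.3, -
[... 787 characters left out ...]
4]), 29.8) [0.5902 0.0048 0.0339]
b2 0.06 171 (array([596. ,  -5.5]), array([21.6, 19.3]), 32.6) [ 0.5939 -0.0018  0.0707]
b2 0.085 96 (array([596.5,  -5.9]), array([12.8, 10. ]), 14.3) [ 0.5955 -0.0049  0.0924]
blue 0.005 727 (array([524.2, -51.6]), array([35.6, 29.9]), 27.0) [ 0.52   -0.0434  0.034 ]
blue 0.06 162 (array([524.5, -52.1]), array([21.9, 19.5]), 12.6) [ 0.5218 -0.0491  0.0701]
blue 0.085 88 (array([524.5, -53.3]), array([11.5,  8.5]), 32.5) [ 0.5235 -0.0524  0.0933]
vial 0.005 224 (array([628.4, -96.1]), array([21.4, 16.7]), 36.8) [ 0.6257 -0.0932  0.025 ]
vial 0.043 98 (array([ 631.3, -100.4]), array([17.5, 20.9]), 28.6) [ 0.63   -0.0975  0.05  ]
bench z 0.0006364628235178943
```

View pics/crop.png

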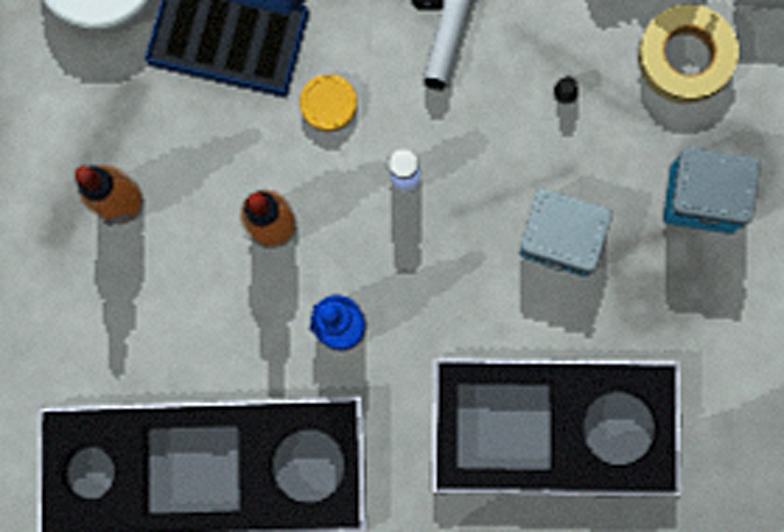

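The crop confirms the choice: two amber bottles with red bulbs beside a plain blue look-alike, the low cassette left of the tall one, and the trays oriented as described.

```bash
cat > go.py <<'E'
import sys
from h import *
# target x y z (mm), world angle of tool y (deg)
x,y,z,a=map(float,sys.argv[1:5]);s=monitor.sense()
q=s['orientation'];C=R.from_quat([*q[1:],q[0]]);a=np.radians(a)
ty=np.array([np.cos(a),np.sin(a),0]);tz=np.array([0,0,-1.]);T=R.from_matrix(np.stack([np.cross(ty,tz),ty,tz],1))
d=C.inv().apply(np.array([x,y,z])/1000-s['position'])/.025
print('turn',np.round(np.degrees((C.inv()*T).as_rotvec())/5,2),'shift',d.round(2),'| t',round(s['time'],2),'pos',s['position'].round(4),'gap',round(s['finger_gap'],4),'F',np.round(s['wrist_force'],1),'grip',round(s['grasp_force'],1),'q',s['joint_positions'].round(2))
E
python3 go.py 587 -211 120 -17.3
python3 - <<'E'
import numpy as np
W=np.load('top.npy').reshape(-1,3)
for y in(.15,.2,.25,.3):
    w=W[(abs(W[:,1]-y)<.025)&(W[:,0]>.4)&(W[:,0]<.75)];print(y,np.nanmax(w[:,2]))
E
```

```text
turn [ 0.    0.   -9.18] shift [17.15 -4.88  4.45] | t 1.0 pos [ 0.2592 -0.5132  0.2313] gap 0.0856 F [ 0.1  0.3 -0.1] grip 0.0 q [-1.31  0.16  1.6  -0.    1.39 -0.21]
0.15 0.03127389960906324
0.2 0.00397185921754311
0.25 0.2324952508752353
0.3 0.23249219932943463
```

>>> apply_moves:
  commands:
    - [[0,0,-9.18],[17.15,-4.88,4.45],-0.6]
    - [[0,0,-9.18],[17.15,-4.88,4.45],-0.6]
    - [[0,0,-9.18],[17.15,-4.88,4.45],-0.6]
    - [[0,0,-9.18],[17.15,-4.88,4.45],-0.6]
    - [[0,0,-9.18],[17.15,-4.88,4.45],-0.6]
    - [[0,0,-9.18],[17.15,-4.88,4.45],-0.6]
    - [[0,0,-9.18],[17.15,-4.88,4.45],-0.6]
    - [[0,0,-9.18],[17.15,-4.88,4.45],-0.6]
    - [[0,0,-9.18],[17.15,-4.88,4.45],-0.6]
    - [[0,0,-9.18],[17.15,-4.88,4.45],-0.6]

```text
time: 2.25
position: [0.5864, -0.2125, 0.1206]
orientation: [0.0, 0.806, 0.592, -0.0]
wrist_force: [0.6, -0.4, 0.0]
finger_gap: 0.0682
grasp_force: 0.0
```

```bash
python3 go.py 587 -211 16 -17.3; python3 -c "
from h import *
p=snap('wrist','w0.png');W=cloud(p)
w=W.reshape(-1,3);m=(abs(w[:,0]-.587)<.045)&(abs(w[:,1]+.211)<.045)&(w[:,2]>.029)&(w[:,2]<.04)
print(m.sum(),cv2.minAreaRect((w[m][:,:2]*1000).astype(np.float32)),np.median(w[m],0))"
```

```text
turn [ 0.    0.01 -0.01] shift [0.07 0.01 4.18] | t 2.25 pos [ 0.5864 -0.2125  0.1206] gap 0.0682 F [ 0.6 -0.4  0. ] grip 0.0 q [-0.54  0.38  1.55 -0.    1.21 -0.24]
6234 ((587.5810546875, -212.7786865234375), (53.49085235595703, 45.494056701660156), 72.23075103759766) [ 0.5881478  -0.21074235  0.03360796]
```

View pics/w0.png

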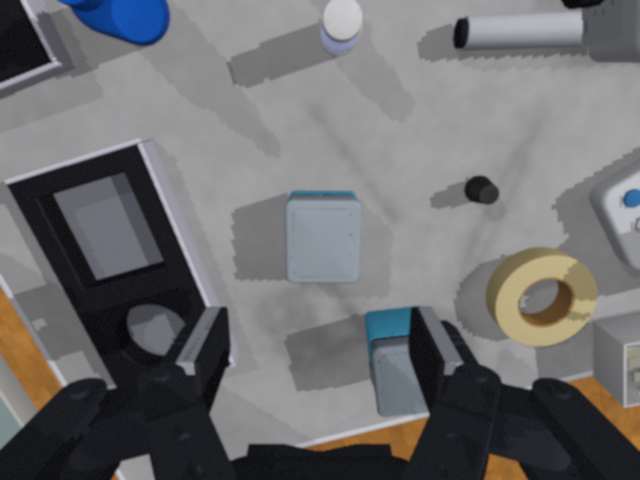

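The wrist view shows the low cassette at (323,237), square to the fingers. All three cameras agree to about 1 mm.

>>> apply_moves:
  commands:
    - [[0,0,0],[0.05,0,2.0],-0.6]
    - [[0,0,0],[0.05,0,3.5],-0.6]
    - [[0,0,0],[0.05,0,4.18],-0.6]
    - [[0,0,0],[0.05,0,4.18],-0.6]
    - [[0,0,0],[0.05,0,4.18],0.6]
    - [[0,0,0],[0.05,0,4.18],0.6]
    - [[0,0,0],[0.05,0,4.18],0.6]
    - [[0,0,0],[0.05,0,4.18],0.6]
    - [[0,0,0],[0.05,0,4.18],0.6]
    - [[0,0,0],[0.05,0,4.18],0.6]

```text
time: 3.55
position: [0.5891, -0.211, 0.0182]
orientation: [0.002, 0.805, 0.593, 0.001]
wrist_force: [-0.9, 0.3, 7.2]
finger_gap: 0.0439
grasp_force: 63.2
```

```bash
python3 go.py 587 -211 76 -17.3; python3 go.py 456.4 -168.5 76 -1 ; python3 -c "
from h import *
p=snap('scene','s1.png')
im=p['color'][150:310,250:450,::-1];cv2.imwrite('pics/s1.png',cv2.resize(im,None,fx=4,fy=4)[:600])"
```

```text
turn [0.05 0.02 0.  ] shift [-0.03 -0.07 -2.31] | t 3.55 pos [ 0.5891 -0.211   0.0182] gap 0.0439 F [-0.9  0.3  7.2] grip 63.2 q [-0.54  0.52  1.59 -0.    1.02 -0.23]
turn [ 0.05  0.02 -3.26] shift [ 0.04 -5.56 -2.34] | t 3.55 pos [ 0.5891 -0.211   0.0182] gap 0.0439 F [-0.9  0.3  7.2] grip 63.2 q [-0.54  0.52  1.59 -0.    1.02 -0.23]
```

View pics/s1.png

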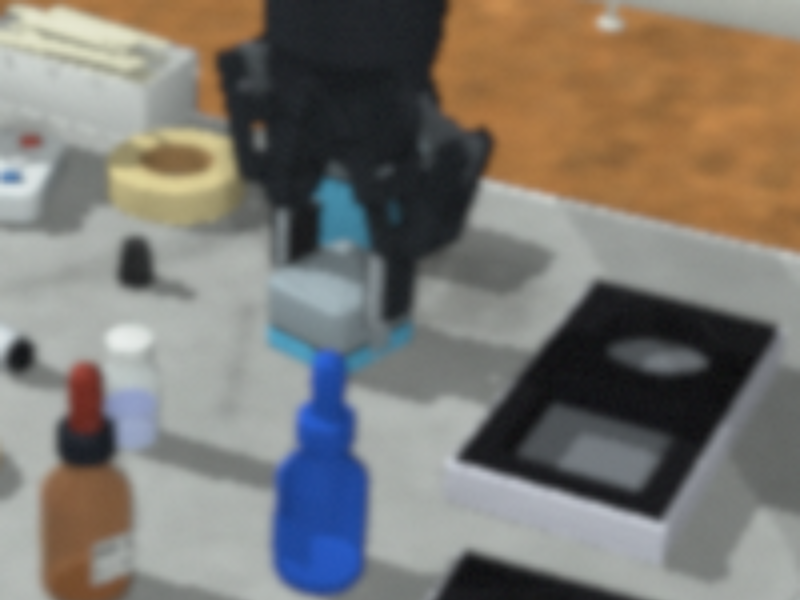

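The scene crop shows the low cassette at (340,300) held between the pads. I'll lift it and check the finger-tip height against the underside.

>>> apply_moves:
  commands:
    - [[0,0,0],[0,0,-1],0.6]
    - [[0,0,0],[0,0,-3],0.6]
    - [[0,0,0],[0,0,-3.0],0.6]
    - [[0,0,-3.26],[0,-5.56,-3.0],0.6]
    - [[0,0,-3.26],[0,-5.56,-3.0],0.6]
    - [[0,0,-3.26],[0,-5.56,-3.0],0.6]
    - [[0,0,-3.26],[0,-5.56,-3.0],0.6]
    - [[0,0,-3.26],[0,-5.56,-3.0],0.6]
    - [[0,0,-3.26],[0,-5.56,-3.0],0.6]
    - [[0,0,-3.26],[0,-5.56,-3.0],0.6]

```text
time: 4.85
position: [0.4552, -0.1688, 0.0906]
orientation: [0.0, 0.713, 0.701, 0.0]
wrist_force: [-0.0, -0.2, -1.0]
finger_gap: 0.0439
grasp_force: 62.4
```

```bash
python3 go.py 456.4 -168.5 21 -1 ; python3 -c "
from h import *
p=snap('scene','s2.png');W=cloud(p);w=W.reshape(-1,3);c=p['color'].reshape(-1,3).astype(int)
m=(abs(w[:,0]-.456)<.07)&(abs(w[:,1]+.168)<.05)&(w[:,2]>.035)
blue=m&(c[:,2]-c[:,0]>40);dark=m&(c.max(1)<50)
print('blue z',np.percentile(w[blue][:,2],[1,50,99]).round(4),'dark z',np.percentile(w[dark&(w[:,2]<.12)][:,2],[0,2,10]).round(4),w[blue].mean(0))
im=p['color'][150:310,270:480,::-1];cv2.imwrite('pics/s2.png',cv2.resize(im,None,fx=3.75,fy=3.75))"
```

```text
turn [0. 0. 0.] shift [0.01 0.05 2.79] | t 4.85 pos [ 0.4552 -0.1688  0.0906] gap 0.0439 F [-0.  -0.2 -1. ] grip 62.4 q [-0.6   0.09  1.97  0.    1.08 -0.59]
blue z [0.0737 0.0792 0.0855] dark z [0.103  0.1044 0.1078] [ 0.45200253 -0.14516719  0.07946379]
```

View pics/s2.png

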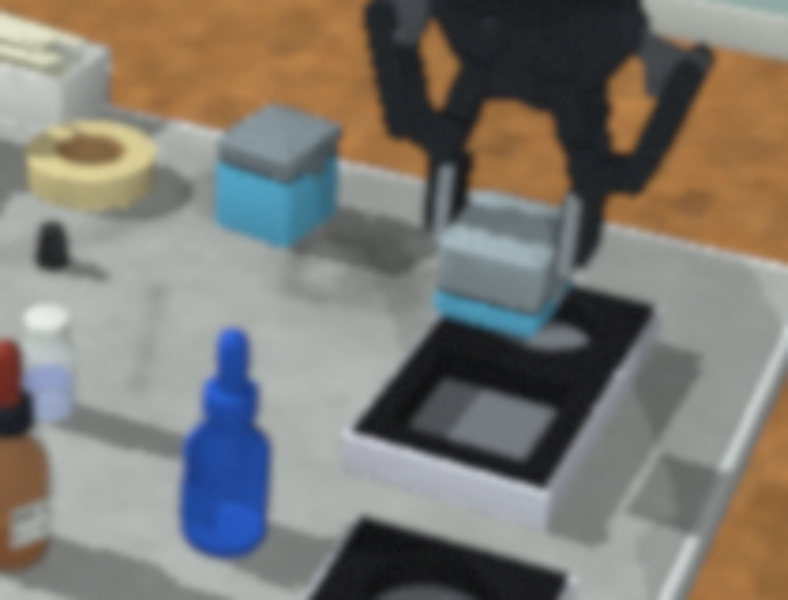

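The cassette hangs level above the left recess, with its underside about 17.5 mm below the TCP and the tips clear of the foam.

>>> apply_moves:
  commands:
    - [[0,0,0],[0.04,0.05,1.6],0.6]
    - [[0,0,0],[0.04,0.05,2.2],0.6]
    - [[0,0,0],[0.04,0.05,2.5],0.6]
    - [[0,0,0],[0.04,0.05,2.68],0.6]
    - [[0,0,0],[0.04,0.05,2.68],0.6]
    - [[0,0,0],[0.04,0.05,2.68],-0.4]
    - [[0,0,0],[0.04,0.05,2.68],-0.4]
    - [[0,0,0],[0.04,0.05,2.68],-0.4]
    - [[0,0,0],[0.04,0.05,1.5],-0.4]
    - [[0,0,0],[0.04,0.05,0],-0.6]

```text
time: 6.15
position: [0.455, -0.167, 0.0906]
orientation: [-0.001, 0.713, 0.701, -0.0]
wrist_force: [0.5, -0.2, 0.1]
finger_gap: 0.0685
grasp_force: 0.0
```

```bash
python3 go.py 614.3 -310.5 120 -9.5 ; cat > chk.py <<'E'
import sys
from h import *
x,y=float(sys.argv[1])/1000,float(sys.argv[2])/1000;zt=float(sys.argv[3])/1000
for cam in('top','scene'):
    W=cloud(snap(cam));w=W.reshape(-1,3);m=(abs(w[:,0]-x)<.04)&(abs(w[:,1]-y)<.04)&(w[:,2]>zt-.006)&(w[:,2]<zt+.006)
    w=w[m];r=cv2.minAreaRect((w[:,:2]*1000).astype(np.float32)) if m.sum()>3 else None
    print(cam,m.sum(),r,np.median(w[:,2]))
E
python3 chk.py 456.4 -168.2 39
```

```text
turn [-0.02 -0.01  1.7 ] shift [-5.63  6.47 -1.2 ] | t 6.15 pos [ 0.455  -0.167   0.0906] gap 0.0685 F [ 0.5 -0.2  0.1] grip 0.0 q [-0.6   0.09  1.97 -0.    1.08 -0.58]
top 0 None nan
scene 617 ((454.8995056152344, -166.5045166015625), (56.04862594604492, 45.838531494140625), 87.95237731933594) 0.04023205150607964
  return _methods._mean(a, axis=axis, dtype=dtype,
  ret = ret.dtype.type(ret / rcount)
```

Seated in the scene view (top at 40 mm, centred). Next, the tall cassette.

>>> apply_moves:
  commands:
    - [[0,0,1.7],[-5.63,6.47,-1.2],-0.6]
    - [[0,0,1.7],[-5.63,6.47,-1.2],-0.6]
    - [[0,0,1.7],[-5.63,6.47,-1.2],-0.6]
    - [[0,0,1.7],[-5.63,6.47,-1.2],-0.6]
    - [[0,0,1.7],[-5.63,6.47,-1.2],-0.6]
    - [[0,0,1.7],[-5.63,6.47,-1.2],-0.6]
    - [[0,0,1.7],[-5.63,6.47,0.5],-0.6]
    - [[0,0,1.7],[-5.63,6.47,2.0],-0.6]
    - [[0,0,1.7],[-5.63,6.47,2.64],-0.6]
    - [[0,0,1.7],[-5.63,6.47,2.64],-0.6]

```text
time: 7.5
position: [0.6141, -0.3099, 0.0235]
orientation: [-0.001, 0.763, 0.646, -0.0]
wrist_force: [0.3, -0.1, 0.3]
finger_gap: 0.0683
grasp_force: 0.0
```

>>> apply_moves:
  commands:
    - [[0,0,0],[0,0,0],0.6]
    - [[0,0,0],[0,0,0],0.6]
    - [[0,0,0],[0,0,0],0.6]
    - [[0,0,0],[0,0,0],0.6]
    - [[0,0,0],[0,0,0],0.6]
    - [[0,0,0],[0,0,0],0.6]
    - [[0,0,0],[0,0,-1.0],0.6]
    - [[0,0,0],[0,0,-3.0],0.6]
    - [[0,0,0],[0,0,-5.0],0.6]
    - [[0,0,0],[0,0,-5.0],0.6]

```text
time: 8.75
position: [0.6181, -0.3132, 0.1565]
orientation: [0.006, 0.763, 0.646, 0.001]
wrist_force: [0.7, -0.1, -0.1]
finger_gap: 0.0442
grasp_force: 63.0
```

```bash
python3 go.py 427.6 42.8 148 1.7;python3 -c "
from h import *
p=snap('scene');W=cloud(p);w=W.reshape(-1,3);c=p['color'].reshape(-1,3).astype(int)
m=(abs(w[:,0]-.614)<.07)&(abs(w[:,1]+.31)<.05)&(w[:,2]>.06)
blue=m&(c[:,2]-c[:,0]>40)
print('blue z',np.percentile(w[blue][:,2],[1,50,99]).round(4),blue.sum())"
```

```text
turn [ 0.11  0.07 -2.24] shift [12.79 -9.87  0.17] | t 8.75 pos [ 0.6181 -0.3132  0.1565] gap 0.0442 F [ 0.7 -0.1 -0.1] grip 63.0 q [-0.64  0.51  1.31  0.    1.31 -0.48]
blue z [0.1325 0.1491 0.1668] 571
```

>>> apply_moves:
  commands:
    - [[0,0,-2.24],[12.7,-9.7,0],0.6]
    - [[0,0,-2.24],[12.7,-9.7,0],0.6]
    - [[0,0,-2.24],[12.7,-9.7,0],0.6]
    - [[0,0,-2.24],[12.7,-9.7,0],0.6]
    - [[0,0,-2.24],[12.7,-9.7,0],0.6]
    - [[0,0,-2.24],[12.7,-9.7,0],0.6]
    - [[0,0,-2.24],[12.7,-9.7,0],0.6]
    - [[0,0,-2.24],[12.7,-9.7,0],0.6]
    - [[0,0,-2.24],[12.7,-9.7,2.0],0.6]
    - [[0,0,-2.24],[12.7,-9.7,2.0],0.6]

```text
time: 10.05
position: [0.425, 0.042, 0.0959]
orientation: [-0.004, 0.697, 0.717, -0.003]
wrist_force: [0.9, 0.1, -0.2]
finger_gap: 0.0442
grasp_force: 62.9
```

```bash
cat > und.py <<'E'
import sys
from h import *
x,y=float(sys.argv[1])/1000,float(sys.argv[2])/1000
p=snap('scene');W=cloud(p);w=W.reshape(-1,3);c=p['color'].reshape(-1,3).astype(int)
m=(abs(w[:,0]-x)<.07)&(abs(w[:,1]-y)<.05)&(w[:,2]>.035)
k=(c[:,2]-c[:,0]>40) if sys.argv[3]=='blue' else (c[:,0]-c[:,2]>35)
b=m&k&(w[:,2]<.2);v=w[b]
print('z',np.percentile(v[:,2],[0,1,50,99,100]).round(4),len(v),'xy',np.median(v,0).round(4),'range',np.percentile(v,2,axis=0).round(4),np.percentile(v,98,axis=0).round(4))
E
python3 und.py 427.6 42.8 blue; python3 go.py 427.6 42.8 30 1.7
```

```text
z [0.0701 0.0711 0.0884 0.1071 0.1583] 981 xy [0.4185 0.0685 0.0884] range [0.4016 0.0372 0.0716] [0.4436 0.0707 0.1063]
turn [-0.06 -0.01 -0.01] shift [0.04 0.04 2.72] | t 10.1 pos [0.4269 0.0417 0.0981] gap 0.0444 F [-0.3 -0.4 -0.5] grip 62.9 q [-0.19 -0.07  2.11 -0.    1.1  -0.21]
```

>>> apply_moves:
  commands:
    - [[0,0,0],[0.02,0.04,1.5],0.6]
    - [[0,0,0],[0.02,0.04,2.2],0.6]
    - [[0,0,0],[0.02,0.04,2.5],0.6]
    - [[0,0,0],[0.02,0.04,2.68],0.6]
    - [[0,0,0],[0.02,0.04,2.68],0.6]
    - [[0,0,0],[0.02,0.04,2.68],0.6]
    - [[0,0,0],[0.02,0.04,2.68],-0.4]
    - [[0,0,0],[0.02,0.04,2.68],-0.4]
    - [[0,0,0],[0.02,0.04,2.68],-0.4]
    - [[0,0,0],[0.02,0.04,2.68],-0.4]

```text
time: 11.35
position: [0.4293, 0.0427, 0.0326]
orientation: [0.0, 0.697, 0.718, 0.0]
wrist_force: [0.5, 0.1, 0.3]
finger_gap: 0.06
grasp_force: 0.0
```

>>> apply_moves:
  commands:
    - [[0,0,0],[0,0,-1.5],-0.4]
    - [[0,0,0],[0,0,-3.5],-0.4]
    - [[0,0,0],[0,0,-5.0],-0.4]
    - [[0,0,0],[0,0,-6.0],-0.4]
    - [[0,0,0],[0,0,-6.0],-0.4]
    - [[0,0,0],[0,0,-6.0],-0.4]
    - [[0,0,0],[0,0,-6.0],-0.4]
    - [[0,0,0],[0,0,-6.0],-0.4]
    - [[0,0,0],[0,0,-6.0],-0.4]
    - [[0,0,0],[0,0,-6.0],-0.4]

```text
time: 12.6
position: [0.4293, 0.0427, 0.1824]
orientation: [-0.0, 0.697, 0.718, -0.0]
wrist_force: [0.4, 0.1, 0.4]
finger_gap: 0.0598
grasp_force: 0.0
```

```bash
python3 chk.py 427.6 42.8 55 2>&1|grep -v Warn; python3 go.py 630.5 -101.2 170 0
```

```text
top 629 ((428.00238037109375, 40.87828063964844), (45.30032730102539, 47.34531021118164), 1.4399619102478027) 0.05376707737754574
scene 1126 ((428.9118957519531, 44.15058898925781), (45.97263717651367, 55.231082916259766), 3.060539722442627) 0.056261785949260415
turn [ 0.   -0.    0.34] shift [-5.99  7.87  0.5 ] | t 12.7 pos [0.4293 0.0427 0.1825] gap 0.0597 F [ 0.3  0.1 -0.6] grip 0.0 q [-0.18 -0.19  2.04  0.    1.29 -0.21]
```

Tall cassette seated. Next, the vial.

>>> apply_moves:
  commands:
    - [[0,0,0.34],[-6.0,7.87,0.5],-0.4]
    - [[0,0,0.34],[-6.0,7.87,0.5],-0.4]
    - [[0,0,0.34],[-6.0,7.87,0.5],-0.4]
    - [[0,0,0.34],[-6.0,7.87,0.5],-0.4]
    - [[0,0,0.34],[-6.0,7.87,0.5],-0.4]
    - [[0,0,0.34],[-6.0,7.87,0.5],-0.4]
    - [[0,0,0.34],[-6.0,7.87,2.5],-0.4]
    - [[0,0,0.34],[-6.0,7.87,3.0],-0.4]
    - [[0,0,0.34],[-6.0,7.87,3.0],-0.4]
    - [[0,0,0.34],[-6.0,7.87,3.0],-0.4]

```text
time: 13.95
position: [0.6315, -0.1016, 0.11]
orientation: [0.002, 0.707, 0.707, 0.001]
wrist_force: [0.6, -0.4, 1.0]
finger_gap: 0.0596
grasp_force: 0.0
```

```bash
python3 go.py 630.5 -101.2 20 0; python3 -c "
from h import *
W=cloud(snap('wrist'));w=W.reshape(-1,3);m=(abs(w[:,0]-.63)<.03)&(abs(w[:,1]+.101)<.03)&(w[:,2]>.044)&(w[:,2]<.056)
print(m.sum(),cv2.minAreaRect((w[m][:,:2]*1000).astype(np.float32)))"
```

```text
turn [0.04 0.01 0.  ] shift [ 0.02 -0.05  3.6 ] | t 13.95 pos [ 0.6315 -0.1016  0.11  ] gap 0.0596 F [ 0.6 -0.4  1. ] grip 0.0 q [-0.35  0.43  1.51  0.    1.2  -0.35]
957 ((631.3453979492188, -102.47209167480469), (18.961448669433594, 18.643840789794922), 76.18649291992188)
```

>>> apply_moves:
  commands:
    - [[0,0,0],[-0.03,0,1.5],-0.4]
    - [[0,0,0],[-0.03,0,2.8],-0.4]
    - [[0,0,0],[-0.03,0,3.5],-0.4]
    - [[0,0,0],[-0.03,0,3.5],-0.4]
    - [[0,0,0],[-0.03,0,3.5],0.9]
    - [[0,0,0],[-0.03,0,3.5],0.9]
    - [[0,0,0],[-0.03,0,3.5],0.9]
    - [[0,0,0],[-0.03,0,3.5],0.9]
    - [[0,0,0],[-0.03,0,3.5],0.9]
    - [[0,0,0],[-0.03,0,3.5],0.9]

```text
time: 15.25
position: [0.6319, -0.1026, 0.022]
orientation: [0.001, 0.707, 0.707, 0.001]
wrist_force: [-0.2, 1.0, 5.6]
finger_gap: 0.0192
grasp_force: 58.7
```

>>> apply_moves:
  commands:
    - [[0,0,0],[0,0,-1.0],0.9]
    - [[0,0,0],[0,0,-2.5],0.9]
    - [[0,0,0],[0,0,-4.5],0.9]
    - [[0,0,0],[0,0,-6.0],0.9]
    - [[0,0,0],[0,0,-6.0],0.9]
    - [[0,0,0],[0,0,-6.0],0.9]
    - [[0,0,0],[0,0,-6.0],0.9]
    - [[0,0,0],[0,0,-6.0],0.9]
    - [[0,0,0],[0,0,-6.0],0.9]
    - [[0,0,0],[0,0,-6.0],0.9]

```text
time: 16.5
position: [0.6304, -0.1022, 0.1698]
orientation: [-0.0, 0.707, 0.707, -0.0]
wrist_force: [-0.2, 0.3, -0.4]
finger_gap: 0.0196
grasp_force: 58.9
```

```bash
python3 go.py 425.5 112.8 170 1.7; python3 -c "
from h import *
p=snap('scene');W=cloud(p);w=W.reshape(-1,3)
ms=viewer.outline_of(p,'vial');print([(d['score'],d['centre']) for d in ms])
w=W[ms[0]['mask']];print(np.nanpercentile(w,[2,50,98],axis=0).round(4))
im=p['color'][130:290,230:440,::-1];cv2.imwrite('pics/s3.png',cv2.resize(im,None,fx=3.75,fy=3.75))"
```

```text
turn [-0.   -0.   -0.34] shift [ 8.6  -8.19 -0.  ] | t 16.5 pos [ 0.6304 -0.1022  0.1698] gap 0.0196 F [-0.2  0.3 -0.4] grip 58.9 q [-0.35  0.37  1.47 -0.    1.31 -0.35]
[(0.61, [281.7, 163.7])]
[[ 0.6185 -0.1046  0.1502]
 [ 0.6269 -0.0925  0.1721]
 [ 0.6371 -0.0885  0.1985]]
```

View pics/s3.png

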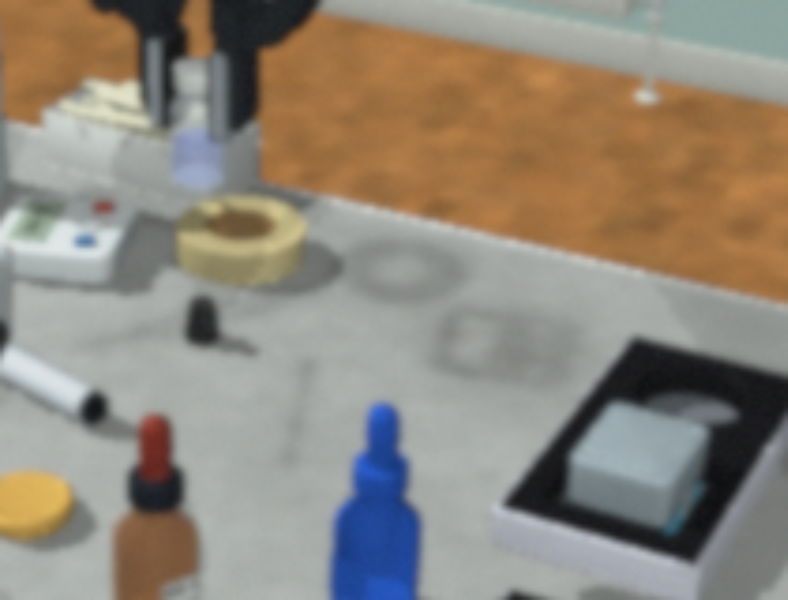

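The vial is held upright at (198,130). Its underside is about 20.5 mm below the TCP.

>>> apply_moves:
  commands:
    - [[0,0,-0.34],[8.6,-8.19,0],0.9]
    - [[0,0,-0.34],[8.6,-8.19,0],0.9]
    - [[0,0,-0.34],[8.6,-8.19,0],0.9]
    - [[0,0,-0.34],[8.6,-8.19,0],0.9]
    - [[0,0,-0.34],[8.6,-8.19,0],0.9]
    - [[0,0,-0.34],[8.6,-8.19,0],0.9]
    - [[0,0,-0.34],[8.6,-8.19,0],0.9]
    - [[0,0,-0.34],[8.6,-8.19,2.0],0.9]
    - [[0,0,-0.34],[8.6,-8.19,4.0],0.9]
    - [[0,0,-0.34],[8.6,-8.19,4.0],0.9]

```text
time: 17.85
position: [0.4229, 0.1119, 0.0668]
orientation: [-0.003, 0.697, 0.717, -0.003]
wrist_force: [-0.4, -0.7, 0.0]
finger_gap: 0.0194
grasp_force: 59.0
```

```bash
python3 go.py 425.5 112.8 26 1.7; python3 -c "
from h import *
p=snap('scene');W=cloud(p)
ms=viewer.outline_of(p,'vial');print([(d['score'],d['centre']) for d in ms])
w=W[ms[0]['mask']];print(np.nanpercentile(w,[2,50,98],axis=0).round(4))"
```

```text
turn [-0.1  -0.   -0.02] shift [0.03 0.12 1.63] | t 17.85 pos [0.4229 0.1119 0.0668] gap 0.0194 F [-0.4 -0.7  0. ] grip 59.0 q [-0.02  0.01  2.11 -0.    1.03 -0.05]
[(0.62, [352.4, 349.4])]
[[0.4117 0.1077 0.0491]
 [0.421  0.1212 0.076 ]
 [0.4312 0.1249 0.0962]]
```

>>> apply_moves:
  commands:
    - [[0,0,0],[0.02,0.02,0.8],0.9]
    - [[0,0,0],[0.02,0.02,1.4],0.9]
    - [[0,0,0],[0.02,0.02,1.74],0.9]
    - [[0,0,0],[0.02,0.02,1.74],0.9]
    - [[0,0,0],[0.02,0.02,1.74],0.9]
    - [[0,0,0],[0.02,0.02,1.74],0.9]
    - [[0,0,0],[0.02,0.02,1.74],0.1]
    - [[0,0,0],[0.02,0.02,1.74],0.1]
    - [[0,0,0],[0.02,0.02,1.74],0.1]
    - [[0,0,0],[0.02,0.02,1.74],0.1]

```text
time: 19.2
position: [0.4261, 0.1133, 0.0265]
orientation: [-0.0, 0.697, 0.718, -0.0]
wrist_force: [0.5, -0.9, 0.2]
finger_gap: 0.0384
grasp_force: 0.0
```

>>> apply_moves:
  commands:
    - [[0,0,0],[0,0,-1.0],0.1]
    - [[0,0,0],[0,0,-3.0],0.1]
    - [[0,0,0],[0,0,-5.0],-0.4]
    - [[0,0,0],[0,0,-6.0],-0.4]
    - [[0,0,0],[0,0,-6.0],-0.4]
    - [[0,0,0],[0,0,-6.0],-0.4]
    - [[0,0,0],[0,0,-6.0],-0.4]
    - [[0,0,0],[0,0,-6.0],-0.4]
    - [[0,0,0],[0,0,-6.0],-0.4]
    - [[0,0,0],[0,0,-6.0],-0.4]

```text
time: 20.45
position: [0.4261, 0.1133, 0.1764]
orientation: [-0.0, 0.697, 0.718, -0.0]
wrist_force: [-0.1, 0.5, 0.8]
finger_gap: 0.0595
grasp_force: 0.0
```

```bash
python3 chk.py 425.5 112.8 55 2>&1|grep -v Warn; python3 go.py 613.8 102.5 176 0
```

```text
top 87 ((425.26483154296875, 112.78300476074219), (18.053848266601562, 17.364534378051758), 6.19194221496582) 0.05284233491141273
scene 208 ((426.5341491699219, 115.26948547363281), (19.69443130493164, 18.895666122436523), 88.41071319580078) 0.054887788479710625
turn [-0.    0.    0.34] shift [-0.65  7.49  0.02] | t 20.55 pos [0.4262 0.1133 0.1765] gap 0.0597 F [-0.1 -0.6  0.8] grip 0.0 q [-0.02 -0.15  2.02 -0.    1.27 -0.05]
```

>>> apply_moves:
  commands:
    - [[0,0,0.34],[-0.65,7.49,0],-0.4]
    - [[0,0,0.34],[-0.65,7.49,0],-0.4]
    - [[0,0,0.34],[-0.65,7.49,0],-0.4]
    - [[0,0,0.34],[-0.65,7.49,0],-0.4]
    - [[0,0,0.34],[-0.65,7.49,0],-0.4]
    - [[0,0,0.34],[-0.65,7.49,1.5],-0.4]
    - [[0,0,0.34],[-0.65,7.49,3.5],-0.4]
    - [[0,0,0.34],[-0.65,7.49,5.2],-0.4]
    - [[0,0,0.34],[-0.65,7.49,5.76],-0.4]
    - [[0,0,0.34],[-0.65,7.49,5.76],-0.4]

```text
time: 21.8
position: [0.6133, 0.1029, 0.0333]
orientation: [-0.0, 0.707, 0.707, -0.0]
wrist_force: [-0.5, -0.3, 0.8]
finger_gap: 0.0598
grasp_force: 0.0
```

>>> apply_moves:
  commands:
    - [[0,0,0],[0,0,0],0.7]
    - [[0,0,0],[0,0,0],0.7]
    - [[0,0,0],[0,0,0],0.7]
    - [[0,0,0],[0,0,0],0.7]
    - [[0,0,0],[0,0,0],0.7]
    - [[0,0,0],[0,0,0],0.7]
    - [[0,0,0],[0,0,0],0.7]
    - [[0,0,0],[0,0,-1],0.7]
    - [[0,0,0],[0,0,-1],0.7]
    - [[0,0,0],[0,0,-1],0.7]

```text
time: 23.05
position: [0.6139, 0.1026, 0.0576]
orientation: [0.0, 0.707, 0.707, 0.0]
wrist_force: [-0.7, 0.3, -0.2]
finger_gap: 0.0314
grasp_force: 59.8
```

```bash
python3 go.py 429.9 -35.2 170 1.7; python3 -c "
from h import *
p=snap('scene');W=cloud(p)
for d in viewer.outline_of(p,'bottle_a'):
  w=W[d['mask']];print(d['score'],d['centre'],np.nanpercentile(w,[2,50,98],axis=0).round(4).tolist())
im=p['color'][180:370,140:390,::-1];cv2.imwrite('pics/s4.png',cv2.resize(im,None,fx=3.1,fy=3.1))"
```

```text
turn [ 0.    0.   -0.34] shift [-5.51 -7.36 -4.5 ] | t 23.05 pos [0.6139 0.1026 0.0576] gap 0.0314 F [-0.7  0.3 -0.2] grip 59.8 q [-0.03  0.46  1.59  0.    1.09 -0.03]
0.92 [272.9, 275.0] [[0.5801, -0.0271, 0.0015], [0.5927, 0.0011, 0.0442], [0.6141, 0.0098, 0.0966]]
0.83 [330.2, 274.1] [[0.5091, -0.0591, 0.0048], [0.5213, -0.0464, 0.0456], [0.537, -0.0377, 0.0966]]
0.72 [219.6, 308.9] [[0.596, 0.0988, 0.0271], [0.6082, 0.1124, 0.0633], [0.6282, 0.1192, 0.1132]]
```

View pics/s4.png

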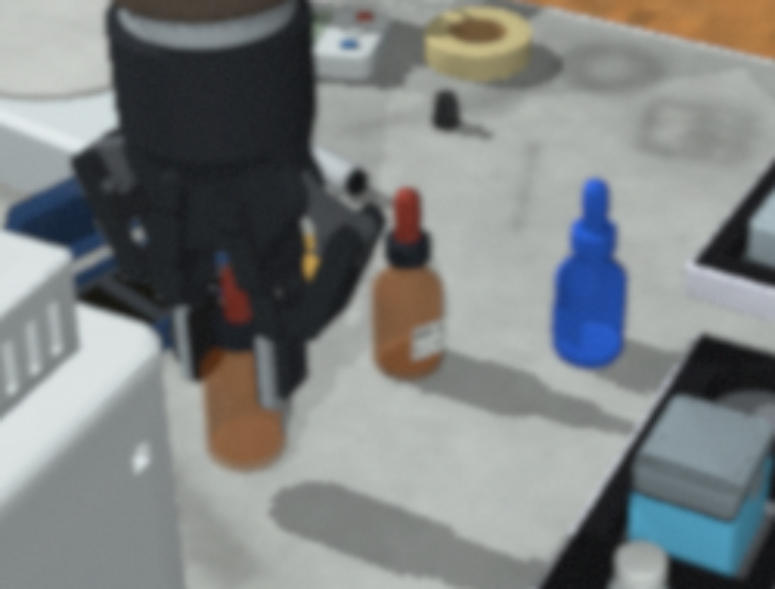

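The bottle is held upright at (245,400), with its underside about 32 mm below the TCP.

>>> apply_moves:
  commands:
    - [[0,0,0],[0,0,-2.0],0.7]
    - [[0,0,0],[0,0,-4.5],0.7]
    - [[0,0,0],[0,0,-4.5],0.7]
    - [[0,0,-0.34],[-5.5,-7.36,-4.5],0.7]
    - [[0,0,-0.34],[-5.5,-7.36,-4.5],0.7]
    - [[0,0,-0.34],[-5.5,-7.36,-4.5],0.7]
    - [[0,0,-0.34],[-5.5,-7.36,-4.5],0.7]
    - [[0,0,-0.34],[-5.5,-7.36,-4.5],0.7]
    - [[0,0,-0.34],[-5.5,-7.36,-4.5],0.7]
    - [[0,0,-0.34],[-5.5,-7.36,-4.5],0.7]

```text
time: 24.4
position: [0.4304, -0.0344, 0.1698]
orientation: [-0.0, 0.696, 0.718, 0.0]
wrist_force: [0.3, -0.2, 0.1]
finger_gap: 0.0317
grasp_force: 60.0
```

```bash
python3 go.py 429.9 -35.2 37.5 1.7
```

```text
turn [-0.   -0.    0.01] shift [-0.04 -0.02  5.29] | t 24.4 pos [ 0.4304 -0.0344  0.1698] gap 0.0317 F [ 0.3 -0.2  0.1] grip 60.0 q [-0.36 -0.17  2.05  0.    1.26 -0.39]
```

>>> apply_moves:
  commands:
    - [[0,0,0],[-0.04,-0.02,2.0],0.7]
    - [[0,0,0],[-0.04,-0.02,3.8],0.7]
    - [[0,0,0],[-0.04,-0.02,4.8],0.7]
    - [[0,0,0],[-0.04,-0.02,5.28],0.7]
    - [[0,0,0],[-0.04,-0.02,5.28],0.7]
    - [[0,0,0],[-0.04,-0.02,5.28],0.7]
    - [[0,0,0],[-0.04,-0.02,5.28],-0.4]
    - [[0,0,0],[-0.04,-0.02,5.28],-0.4]
    - [[0,0,0],[-0.04,-0.02,5.28],-0.4]
    - [[0,0,0],[-0.04,-0.02,5.28],-0.4]

```text
time: 25.65
position: [0.4294, -0.0359, 0.038]
orientation: [-0.0, 0.697, 0.718, 0.0]
wrist_force: [0.1, 0.2, 0.1]
finger_gap: 0.0597
grasp_force: 0.0
```

>>> apply_moves:
  commands:
    - [[0,0,0],[0,0,-1.0],-0.4]
    - [[0,0,0],[0,0,-3.0],-0.4]
    - [[0,0,0],[0,0,-5.0],-0.4]
    - [[0,0,0],[0,0,-5.5],-0.4]
    - [[0,0,0],[0,0,-5.5],-0.4]
    - [[0,0,0],[0,0,-5.5],-0.4]
    - [[0,0,0],[0,0,-5.5],-0.4]
    - [[0,0,0],[0,0,-5.5],-0.4]
    - [[0,0,0],[0,0,-5.5],-0.4]
    - [[0,0,0],[0,0,-5.5],-0.4]

```text
time: 26.9
position: [0.4293, -0.0359, 0.1755]
orientation: [-0.0, 0.697, 0.718, -0.0]
wrist_force: [0.0, 0.5, 0.0]
finger_gap: 0.0599
grasp_force: 0.0
```

```bash
python3 chk.py 429.9 -35.2 100 2>&1|grep -v Warn; python3 go.py 596 -8.2 175 0
```

```text
return _methods._mean(a, axis=axis, dtype=dtype,
  ret = ret.dtype.type(ret / rcount)
top 0 None nan
scene 85 ((428.14971923828125, -33.09215545654297), (10.267668724060059, 11.614603996276855), 80.91311645507812) 0.09986642459611186
turn [-0.    0.    0.34] shift [0.91 6.7  0.02] | t 27.0 pos [ 0.4294 -0.0359  0.1756] gap 0.0602 F [-0.1 -0.3  0.5] grip 0.0 q [-0.37 -0.18  2.05 -0.    1.28 -0.4 ]
```

>>> apply_moves:
  commands:
    - [[0,0,0.34],[0.91,6.7,0],-0.4]
    - [[0,0,0.34],[0.91,6.7,0],-0.4]
    - [[0,0,0.34],[0.91,6.7,0],-0.4]
    - [[0,0,0.34],[0.91,6.7,0],-0.4]
    - [[0,0,0.34],[0.91,6.7,0],-0.4]
    - [[0,0,0.34],[0.91,6.7,1.5],-0.4]
    - [[0,0,0.34],[0.91,6.7,3.5],-0.4]
    - [[0,0,0.34],[0.91,6.7,5.2],-0.4]
    - [[0,0,0.34],[0.91,6.7,5.72],-0.4]
    - [[0,0,0.34],[0.91,6.7,5.72],-0.4]

```text
time: 28.25
position: [0.5957, -0.0083, 0.033]
orientation: [-0.0, 0.707, 0.707, -0.0]
wrist_force: [0.4, -0.2, 0.5]
finger_gap: 0.0599
grasp_force: 0.0
```

>>> apply_moves:
  commands:
    - [[0,0,0],[0,0,0],0.7]
    - [[0,0,0],[0,0,0],0.7]
    - [[0,0,0],[0,0,0],0.7]
    - [[0,0,0],[0,0,0],0.7]
    - [[0,0,0],[0,0,0],0.7]
    - [[0,0,0],[0,0,0],0.7]
    - [[0,0,0],[0,0,0],0.7]
    - [[0,0,0],[0,0,-2],0.7]
    - [[0,0,0],[0,0,-4],0.7]
    - [[0,0,0],[0,0,-5.5],0.7]

```text
time: 29.5
position: [0.5972, -0.0083, 0.1739]
orientation: [0.002, 0.707, 0.707, 0.001]
wrist_force: [1.1, -0.2, -0.5]
finger_gap: 0.0315
grasp_force: 60.1
```

```bash
python3 go.py 455.1 -246.2 170 -1; python3 -c "
from h import *
p=snap('scene');W=cloud(p)
for d in viewer.outline_of(p,'bottle_a'):
  w=W[d['mask']];print(d['score'],d['centre'],np.nanpercentile(w,[2,50,98],axis=0).round(4).tolist())"
```

```text
turn [0.05 0.01 0.2 ] shift [-9.51 -5.69  0.14] | t 29.5 pos [ 0.5972 -0.0083  0.1739] gap 0.0315 F [ 1.1 -0.2 -0.5] grip 60.1 q [-0.22  0.26  1.6  -0.    1.28 -0.22]
0.94 [269.9, 194.1] [[0.5786, -0.0102, 0.1417], [0.5914, 0.0028, 0.1791], [0.6082, 0.0105, 0.234]]
0.9 [331.0, 276.3] [[0.509, -0.0661, 0.0024], [0.5212, -0.0466, 0.0441], [0.5389, -0.0379, 0.096]]
0.63 [391.8, 295.3] [[0.4121, -0.0399, 0.0184], [0.4256, -0.0271, 0.0539], [0.4434, -0.0187, 0.1021]]
0.62 [401.3, 251.0] [[0.4324, -0.1932, 0.0153], [0.45, -0.1564, 0.0393], [0.477, -0.1401, 0.042]]
```

>>> apply_moves:
  commands:
    - [[0,0,0.2],[-9.52,-5.62,0],0.7]
    - [[0,0,0.2],[-9.52,-5.62,0],0.7]
    - [[0,0,0.2],[-9.52,-5.62,0],0.7]
    - [[0,0,0.2],[-9.52,-5.62,0],0.7]
    - [[0,0,0.2],[-9.52,-5.62,0],0.7]
    - [[0,0,0.2],[-9.52,-5.62,0],0.7]
    - [[0,0,0.2],[-9.52,-5.62,0],0.7]
    - [[0,0,0.2],[-9.52,-5.62,0],0.7]
    - [[0,0,0.2],[-9.52,-5.62,0],0.7]
    - [[0,0,0.2],[-9.52,-5.62,0],0.7]

```text
time: 30.85
position: [0.4559, -0.2457, 0.17]
orientation: [-0.0, 0.713, 0.701, 0.0]
wrist_force: [-0.0, -0.1, -0.4]
finger_gap: 0.0315
grasp_force: 60.1
```

```bash
python3 go.py 455.1 -246.2 37.5 -1
```

```text
turn [-0.   -0.    0.01] shift [-0.02 -0.03  5.3 ] | t 30.85 pos [ 0.4559 -0.2457  0.17  ] gap 0.0315 F [-0.  -0.1 -0.4] grip 60.1 q [-0.73  0.07  1.82  0.    1.25 -0.71]
```

>>> apply_moves:
  commands:
    - [[0,0,0],[-0.02,-0.02,2.0],0.7]
    - [[0,0,0],[-0.02,-0.02,3.8],0.7]
    - [[0,0,0],[-0.02,-0.02,4.8],0.7]
    - [[0,0,0],[-0.02,-0.02,5.28],0.7]
    - [[0,0,0],[-0.02,-0.02,5.28],0.7]
    - [[0,0,0],[-0.02,-0.02,5.28],0.7]
    - [[0,0,0],[-0.02,-0.02,5.28],-0.4]
    - [[0,0,0],[-0.02,-0.02,5.28],-0.4]
    - [[0,0,0],[-0.02,-0.02,5.28],-0.4]
    - [[0,0,0],[-0.02,-0.02,5.28],-0.4]

```text
time: 32.1
position: [0.4551, -0.2467, 0.038]
orientation: [-0.0, 0.713, 0.701, 0.0]
wrist_force: [0.9, 0.2, -0.6]
finger_gap: 0.0598
grasp_force: 0.0
```

>>> apply_moves:
  commands:
    - [[0,0,0],[0,0,-1.0],-0.4]
    - [[0,0,0],[0,0,-3.0],-0.4]
    - [[0,0,0],[0,0,-5.0],-0.4]
    - [[0,0,0],[0,0,-6.0],-0.4]
    - [[0,0,0],[-4,-2,-6.0],-0.4]
    - [[0,0,0],[-7,-4,-6.0],-0.4]
    - [[0,0,0],[-8,-5,-6.0],-0.4]
    - [[0,0,0],[-8,-5,-6.0],-0.4]
    - [[0,0,0],[-8,-5,-6.0],-0.4]
    - [[0,0,0],[-8,-5,-6.0],-0.4]

```text
time: 33.35
position: [0.3269, -0.4438, 0.1877]
orientation: [-0.0, 0.713, 0.701, 0.0]
wrist_force: [-0.5, 0.7, -0.7]
finger_gap: 0.0599
grasp_force: 0.0
```

```bash
for t in "455.1 -246.2 98" "429.9 -35.2 98" "456.4 -168.2 39" "427.6 42.8 55" "425.5 112.8 55"; do echo $t;python3 chk.py $t 2>&1|grep -v -i warn; done
python3 -c "
from h import *
p=snap('scene');im=p['color'][170:420,290:480,::-1];a=cv2.resize(im,None,fx=2.1,fy=2.1)
q=snap('top');b=cv2.resize(q['color'][270:360,170:430,::-1],(400,138));c=np.zeros((525,800,3),np.uint8);c[:a.shape[0],:a.shape[1]]=a[:525];c[:138,400:]=b
cv2.imwrite('pics/end.png',c)
W=cloud(p).reshape(-1,3);m=(abs(W[:,0]-.4555)<.02)&(abs(W[:,1]+.167)<.022)&(W[:,2]>.033)&(W[:,2]<.05)
A=np.c_[W[m][:,:2],np.ones(m.sum())];print('low plane slope',np.linalg.lstsq(A,W[m][:,2],rcond=None)[0])
print(monitor.sense()['position'],monitor.sense()['time'])"
```

```text
455.1 -246.2 98
top 46 ((453.9871826171875, -246.6839599609375), (10.216989517211914, 11.55826187133789), 0.02491738088428974) 0.09970690720673475
scene 62 ((454.2981262207031, -245.2669219970703), (12.29373836517334, 11.28768253326416), 12.529128074645996) 0.09837091145256946
429.9 -35.2 98
top 47 ((428.0386047363281, -36.89568328857422), (12.10851001739502, 11.63485336303711), 44.80891036987305) 0.0997925733820051
scene 89 ((427.7142639160156, -33.41575241088867), (10.695838928222656, 11.390386581420898), 80.99134826660156) 0.09905696850175155
456.4 -168.2 39
top 684 ((454.70050048828125, -169.0174560546875), (50.154632568359375, 45.46683883666992), 88.63034057617188) 0.038330170272744886
scene 621 ((455.14453125, -166.4514617919922), (56.40975570678711, 45.905914306640625), 87.51284790039062) 0.04004189944780577
427.6 42.8 55
top 728 ((427.90338134765625, 42.989418029785156), (45.26668930053711, 51.817176818847656), 1.2535426616668701) 0.0538822551238554
scene 1121 ((428.76171875, 44.51276397705078), (46.9244499206543, 54.34156036376953), 2.9424736499786377) 0.05625403922068574
425.5 112.8 55
top 87 ((425.02825927734375, 113.0019302368164), (17.930912017822266, 17.951753616333008), 0.06778158992528915) 0.05275270571459962
scene 207 ((426.1645202636719, 115.24486541748047), (19.410751342773438, 18.62129783630371), 85.50931549072266) 0.05500995173453602
low plane slope [ 0.00081007 -0.00497342  0.03936088]
[ 0.3267395  -0.44438835  0.18808086] 33.95
```

View pics/end.png

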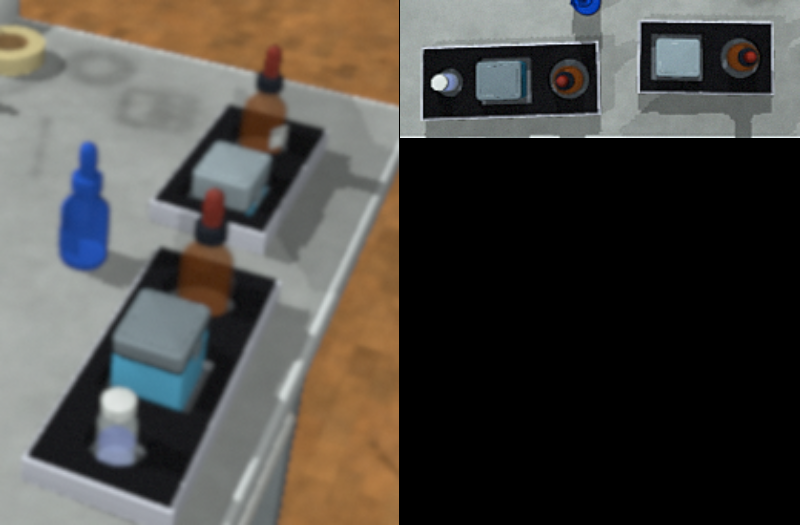

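The final views show all five things upright in their recesses: vial (118,425), tall cassette (160,345), bottles (213,250) and (268,100), low cassette (230,175). Heights and centres agree with the trays, so I'm handing in.

```bash
python3 -c "
from h import *
print(order.hand_in())"
```

```text
the job is handed in; nothing more can be done
None
```

Both trays are filled and the job is handed in (no verdict came back): the cameras showed all five items upright and seated in their own recesses at about 34 s of the 112 s limit, and the arm never went near the stopper, tin, tape, blue bottle or far bottle.

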